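Pin and clip the lever of a tile splitter

TASK

The tile splitter's lever is back in its yoke, but the pivot pin still stands out of the near cheek. Push the pin fully home, then take the R-clip from the wooden tool block and push its straight leg down through the cross hole in the pin's far end until its bow has sprung over the pin and hugs it. Leave it there and let go, without shifting or knocking over anything else on the bench.

Things in the scene. Friction and masses are not known exactly. Their poses are not given: they have to be found in the camera images.
- splitter: Bench tile splitter, fixed: grey base 130 x 230 x 10 mm, two cheeks with outer faces 60 mm apart, dark lever along its -y, 435 mm long. Origin: on the table under the pivot, midway between the cheeks. +x is level along the pin from its head (robot side) to its cross-hole end: the push direction. Nothing within 80 mm of the pivot is higher than 110 mm; the lever's grip end is at about 145 mm.
- pin (a joint): How far the pivot pin is pushed in along the splitter's +x, m: 0 = fully out, 0.042 = home (head against the cheek's washer). Starts at 0 to 0.016. About 4 N friction; it stays where left and cannot turn.
- pin_head (a point): Centre of the outer face of the pin's round head (32 mm diameter, 8 mm thick, face looks along the splitter's -x), 85 mm above the table; moves with the pin; at splitter x = -41 mm when home. Below it a flag rides on a fixed 8 mm dowel whose top is 59 mm above the table and which reaches to splitter x = -92 mm.
- pin_hole (a point): Centre of the pin's vertical cross hole, 85 mm above the table, on the axis of the 22 mm pin; moves with the pin. 7.5 mm wide, right through, mouth countersunk to 11 mm along the pin; the mouth is 11 mm above this point. Home: splitter x = +41 mm, 11 mm outside the far cheek, 13 mm from the pin's end, 75 mm free below. Until nearly home it is hidden in the machine.
- clip: R-clip of 5 mm steel wire, 114 mm long, 45 to 75 g, standing leg down in a hole of the tool block, leaning up to 4 degrees. Origin: rounded tip of its straight leg, at first 16.5 mm above the table. z runs up the straight leg (x = y = 0) to the eye, +x points to the bow side, y is normal to its plane. On the pin, its y lies along the pin's axis, the bow on either side.
- clip_eye (a point): Centre of the clip's eye, a double coil of 28 mm outside diameter, 10 mm thick along the clip's y; at x 10, z 100 mm of the clip. Pinch it here across the 10 mm, from above. Its top, 14 mm higher, is the place to press.
- clip_seat (a point): Point of the straight leg level with the middle of the bow: x 0, z 50 mm of the clip. It is at the hole's centre when the clip is fully on. Let loosely into the hole, the clip stands with this point about 20 mm above the hole's centre, its flare on the pin; pressing on takes 12 to 17 N until it snaps home against its neck.
- clip_bow (a joint): Spring opening of the wavy leg about the eye, rad: 0 = relaxed, about 0.06 as its kink passes the pin, near 0 again once sprung over. The wavy leg, in the clip's x-z plane: flared tip x 17, z 26 mm; kink x 8, z 40; bow of 11 mm inside radius about z 50; neck, touching the straight leg, x 5, z 63; eye.
- block: Wooden tool block, fixed, 40 x 150 x 40 mm, long along its y; origin: centre of its underside. Three holes, 7 mm wide, 23.5 mm deep, at y = -50, 0, +50 mm, hold the clip, the punch and the scriber in any order. The clip's plane is within 0.35 rad of the block's length.
- punch: Steel pin punch standing in the block, 12 mm body, top 82 mm above the block's top. Origin at its lower tip. Leave it.
- scriber: Scriber with a turned wooden handle standing in the block, 18 mm wide, top 61 mm above the block's top. Origin at its lower tip. Leave it.
- tub_yellow: Clear tub of tiles, 128 x 173 x 62 mm, beyond the splitter; origin: centre of its underside. Leave it.
- tub_teal: Clear tub of tiles, 128 x 173 x 62 mm, beyond the tool block; origin: centre of its underside. Leave it.
- tub_red: Clear tub of tiles, 128 x 173 x 62 mm, to the far right, under or beside the lever's grip; origin: centre of its underside. Leave it.
- nippers: Wheeled tile nippers lying nearer the robot, 205 x 70 x 21 mm. Origin near their middle, on the table. Leave them.
- pen: Blue pen lying nearer the robot than the block, 145 x 9 mm, along its x. Origin under its middle. Leave it.
- tweezers: Steel tweezers lying on the right, nearer the robot, 150 x 20 mm, along their x. Origin under their middle. Leave them.
- glue: White glue bottle, 56 mm wide, 140 mm tall, beyond the block to the left. Origin: centre of its underside. Leave it.

How it is judged:
By the outcome, as a careful person would: the job done as asked, in the order asked, and still so for the second after the job is handed in, with the robot touching nothing.
It also fails if it takes over 64 s, if anything falls off the work surface, if the arm or the gripper's body presses on something with over 40 N, if the wrist force passes 120 N, or if a joint passes its speed limit or range.

ROBOT

A 7-joint arm with a two-finger parallel gripper is mounted at the origin on the work surface. World frame = base frame: x ahead of the robot, y to its left, z up, the work surface at z = 0. Lengths are in m, angles in rad, forces in N, time in s.
With the tool pointing down it reaches from about 0.4 to 0.85 m from the base axis. Payload 10.4 kg.
Tool frame: the origin (TCP) lies between the finger pads; the fingertips stand 22 mm ahead of it and the grasp point (between the pads) lies 3 mm ahead of it; z points along the fingers, y is the line along which they close (so a half turn about z gives the same grasp; the last joint's range is limited). The gripper opens to 85 mm and grips with 20 to 120 N. Pads are 22 mm wide; open, the fingers measure 114 mm over their backs; the gripper's body (76 mm by 85 mm) begins 54 mm behind the grasp point. The pads swing forward as they close: fully open they stand 13 mm farther back than shut.
Start: joints at [1.099, 0.332, -0.065, 1.46, 0.022, 1.35, -0.088], TCP at [0.271, -0.563, 0.253] pointing down, gripper open.
Joint ranges: [-2.6, 2.6], [-0.5, 2.12], [-1.47, 1.34], [0.16, 2.42], [-1.27, 4.41], [0.06, 2.06], [-2.6, 2.6]. Speed limits (rad/s): [2.22, 2.22, 2.79, 2.79, 3.14, 3.14, 3.14].

INTERFACE

Orientations are given as a unit quaternion [x, y, z, w].
In Python, from workcell import manip, camera, ticket, boxes_of, outline_of gives the robot as it stands.
- The arm moves only by the tool carry_out, never from a script. Its argument "deltas" is a list of rows, each a list of 5 numbers: the shift along the tool's x, y, z as a fraction of full scale, then the turn about the tool's z as a fraction of full scale, then the opening, from -1 (shut) to 1 (fully open), so that 0 is half open. In form: [[tx, ty, tz, spin, gripper], ...]. A call has 1 to 20 rows; each row is the pose to reach, as a shift and turn from the pose commanded when the call began, along the tool's axes at that moment; what a row does not reach only later rows make up. Full scale, the value 1, is 150 mm for a shift and 30 degrees for a turn. A row lasts 1/8 s, in which the tool goes at most 62.5 mm and 10.7 degrees, less where a joint would pass 70% of its speed; a pose out of reach is approached as far as the arm can. A call with a number of a shift or a turn outside -1 to 1 is refused whole. A call with a gripper value outside its range is refused whole. The fingers move at their own pace and stop on an object; "force" is the grip in N (left out, the last holds). Time passes only in rows, so rows that repeat a pose let the fingers close. It gives the time, the measured TCP pose, the force, the opening and the grip force at its end, in the units of the state.
- manip.get_obs(): the state, without advancing time (a new reading comes with each control period).
- camera(name): name is "scene" or "side" or "wrist"; returns a dict with "img" (480x640x3 uint8, red, green, blue), "depth" (480x640 float32, m along the optical axis (not along the pixel's ray), 0 where there is no reading), "vertical_fov" (degrees; the focal length in pixels is half the picture's height over the tangent of half this angle, whatever the lens; pixels are square), "cx", "cy" (the principal point, pixels), "k1" (the pictures are not rectified: a ray, as slopes to the right and down, at radius r is drawn at 1 + k1 r^2 times it, then the intrinsics apply), "R" (3x3) and "t" (3): a world point X has camera coordinates R X + t. Camera axes: x right, y down, z forward; pixel columns grow to the right and rows downward; lengths in m; the calibration is good to about 2 mm. A picture is of the moment at which its call begins.
- ticket.hand_in(): hands the job in; it is judged then, once.
Trained networks look in a picture, given as the dict that the camera call returned (one of the last four; its "shot" number tells which), for a name from the list of things; names that differ only in an ending like _2 or _b are one class to them, and where a whole thing is asked for, a point or a joint stands for the part that bears it (a point fixed in the world has none). Each returns a list of dicts, best first, with "conf" (0 to 1); they miss things now and then, are a little off and sometimes report something else, mostly with a low value. They report only what shows in the picture. A call takes as long as a camera call.
- boxes_of(query, picture): "position" ([x, y, z] in m, in world coordinates, good to about 4 mm: the middle of the surface that is visible of it).
- outline_of(query, picture): "region" (480x640 bool, what is visible of it).
The state is a dict: "clock": time; "joint_pos": joint angles; "joint_velocities": joint speeds; "tau": joint torques, N m; "position": TCP position; "ee_rot": TCP orientation; "ft_force": force on the tool from outside, world axes, zero at the start; "torque": the same for the moment, N m; "grip_width": opening from 0.0 (shut) to 1.0 (fully open); "grasp_force": force on a finger pad.
Only numpy, scipy, OpenCV 4.12 (cv2) and the standard library are available. Lean on these libraries where they do the work, as an engineer would, in place of code of your own. Each camera call takes 0.05 s, during which the arm holds its last target. There are 200 camera calls.

## Working session

There is one attempt and no reset: what is moved stays moved. The work goes in short steps, Python scripts to look and compute and a tool call to move; the robot and the scene stay as the last step left them, time stands still between calls to the robot, and variables do not carry over. Pictures are saved under pics/ and viewed, at most 10 in all, crops included, and the job is handed in when it is done.

Besides the shell and the picture viewer there is one more tool, called as name(argument=value, ...) on one line, values as JSON. carry_out: Moves the arm, as the interface text tells. Its arguments: {"type":"object","properties":{"deltas":{"type":"array","items":{"type":"array","items":{"type":"number"}}},"force":{"type":"number"}},"required":["deltas"]}

```bash
mkdir -p pics; cat > h.py <<'E'
import numpy as np, cv2
from workcell import manip, camera, ticket, boxes_of, outline_of
from scipy.spatial.transform import Rotation as Ro
def K(c):
    f=240/np.tan(np.radians(c["vertical_fov"])/2); return f
def undist(c,uv):
    f=K(c); d=(np.atleast_2d(uv).astype(float)-[c["cx"],c["cy"]])/f; s=d.copy()
    for _ in range(15): s=d/(1+c["k1"]*(s**2).sum(1,keepdims=True))
    return s
def world(c,uv,depth):
    s=undist(c,uv); P=np.c_[s,np.ones(len(s))]*np.reshape(depth,(-1,1))
    return (P-c["t"])@c["R"]
def proj(c,X):
    P=np.atleast_2d(X)@c["R"].T+c["t"]; s=P[:,:2]/P[:,2:]
    return s*(1+c["k1"]*(s**2).sum(1,keepdims=True))*K(c)+[c["cx"],c["cy"]]
def cloud(c,mask):
    v,u=np.nonzero(mask&(c["depth"]>0)); return world(c,np.c_[u,v],c["depth"][v,u])
def onplane(c,uv,z):
    s=undist(c,uv); d=np.c_[s,np.ones(len(s))]@c["R"]; o=-c["R"].T@c["t"]
    return o+d*((z-o[2])/d[:,2:])
def save(c,n,crop=None,k=1):
    im=c["img"][:,:,::-1]
    if crop: x0,x1,y0,y1=crop; im=im[y0:y1,x0:x1]
    cv2.imwrite("pics/"+n+".png",cv2.resize(im,None,fx=k,fy=k,interpolation=cv2.INTER_CUBIC))
E
python3 - <<'E'
from h import *
np.set_printoptions(precision=4,suppress=True)
o=manip.get_obs(); print(o["clock"],o["position"],o["ee_rot"],o["grip_width"])
for n in["scene","side"]:
    c=camera(n); save(c,n); print(n,-c["R"].T@c["t"],c["R"][2],K(c))
    for q in["splitter","pin_head","pin_hole","clip","clip_eye","block","punch","scriber","tub_red","nippers","glue"]:
        print(q,[(np.round(b["position"],3),round(b["conf"],2)) for b in boxes_of(q,c)[:2]])
E
```

```text
0.0 [ 0.271  -0.5628  0.2525] [ 0.9749  0.2225 -0.0002 -0.0007] 0.9990345226340281
scene [ 1.1011 -0.5503  1.0209] [-0.4252  0.4517 -0.7843] 473.6180263654768
splitter [(array([ 0.598, -0.231,  0.09 ]), 0.93)]
pin_head [(array([ 0.526, -0.11 ,  0.094]), 0.6)]
pin_hole [(array([ 0.527, -0.113,  0.092]), 0.76)]
clip [(array([0.518, 0.231, 0.108]), 0.42)]
clip_eye [(array([0.513, 0.231, 0.106]), 0.42)]
block [(array([0.532, 0.213, 0.042]), 0.74)]
punch [(array([ 0.795, -0.01 ,  0.034]), 0.61)]
scriber [(array([0.505, 0.277, 0.076]), 0.5)]
tub_red [(array([ 0.701, -0.395,  0.031]), 0.59)]
nippers [(array([0.364, 0.061, 0.013]), 0.96), (array([ 0.599, -0.231,  0.09 ]), 0.46)]
glue [(array([0.706, 0.345, 0.081]), 0.58), (array([ 0.528, -0.114,  0.091]), 0.27)]
side [0.2975 0.6268 0.6163] [ 0.3318 -0.733  -0.5938] 469.6174475085906
splitter [(array([ 0.575, -0.119,  0.056]), 0.95), (array([0.511, 0.234, 0.107]), 0.5)]
pin_head [(array([ 0.521, -0.101,  0.09 ]), 0.85), (array([0.512, 0.238, 0.106]), 0.59)]
pin_hole [(array([ 0.529, -0.104,  0.091]), 0.59), (array([0.532, 0.197, 0.099]), 0.59)]
clip [(array([0.51 , 0.238, 0.105]), 0.84)]
clip_eye [(array([ 0.708, -0.385,  0.044]), 0.37), (array([0.503, 0.289, 0.08 ]), 0.27)]
block [(array([0.503, 0.274, 0.046]), 0.77)]
punch [(array([0.534, 0.198, 0.102]), 0.54), (array([0.795, 0.009, 0.039]), 0.53)]
scriber [(array([0.502, 0.291, 0.076]), 0.87), (array([ 0.526, -0.098,  0.091]), 0.58)]
tub_red [(array([ 0.704, -0.389,  0.042]), 0.97)]
nippers [(array([0.356, 0.071, 0.011]), 0.65)]
glue [(array([0.686, 0.368, 0.083]), 0.62)]
```

View pics/scene.png

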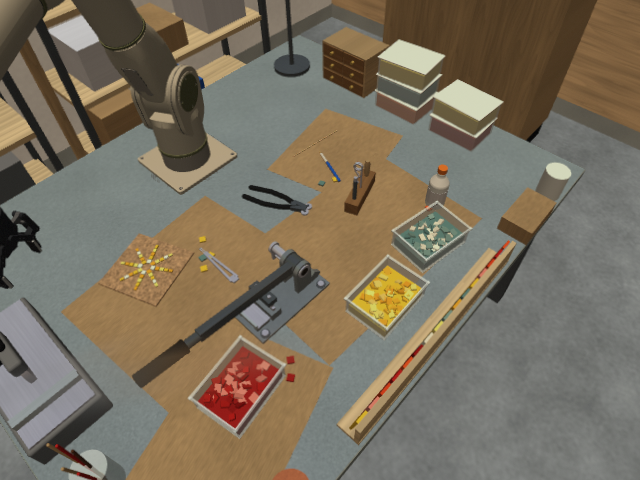

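View pics/side.png

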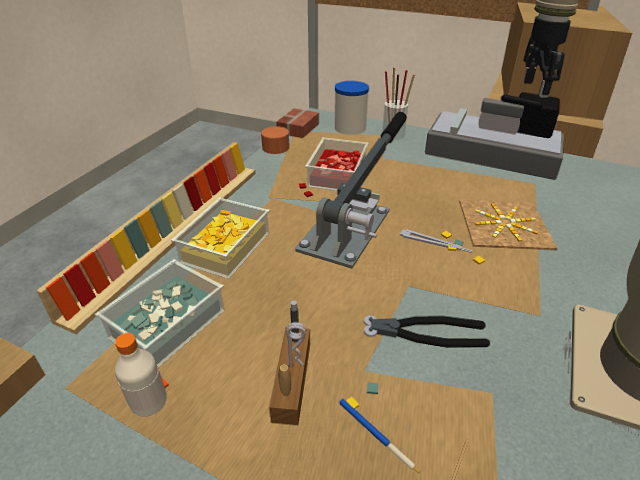

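The scene view has the pin head at about (277,248), with the lever running to the lower left. The block is at (360,190), and the clip's eye shows at (296,330) in the side view, between the punch (294,312) and the scriber (285,380).

```bash
python3 - <<'E'
from h import *
np.set_printoptions(precision=4,suppress=True)
for n in["scene","side"]:
    c=camera(n); print(n)
    vv,uu=np.mgrid[:480,:640]; P=world(c,np.c_[uu.ravel(),vv.ravel()],c["depth"].ravel()); P=P[c["depth"].ravel()>0]
    # block top
    m=(abs(P[:,2]-.04)<.005)&(abs(P[:,0]-.52)<.09)&(abs(P[:,1]-.23)<.11)
    print("block",m.sum(),cv2.minAreaRect(P[m][:,:2].astype(np.float32)*1000))
    # base
    m=(P[:,2]>.006)&(P[:,2]<.014)&(abs(P[:,0]-.6)<.13)&(abs(P[:,1]+.14)<.15)
    Q=P[m][:,:2]; print("base",m.sum(),cv2.minAreaRect(Q.astype(np.float32)*1000))
    # lever
    m=(P[:,2]>.07)&(abs(P[:,0]-.6)<.35)&(P[:,1]<-.15)&(P[:,1]>-.55)&(P[:,2]<.18)
    Q=P[m]; 
    if m.sum(): mu=Q.mean(0); w=np.linalg.svd(Q-mu,full_matrices=False)[2][0]; print("lever",m.sum(),mu,w,np.degrees(np.arctan2(w[1],w[0])))
    for q in["pin_head","clip","punch","scriber"]:
        for b in outline_of(q,c)[:2]:
            Q=cloud(c,b["region"]); 
            if len(Q): print(q,round(b["conf"],2),len(Q),np.median(Q,0),Q.min(0),Q.max(0))
    np.save(n+"_P.npy",P)
E
```

```text
scene
block 413 ((519.3262329101562, 233.90194702148438), (41.29030990600586, 154.14772033691406), 18.65746307373047)
base 1703 ((597.9273071289062, -154.78163146972656), (254.9845428466797, 269.08319091796875), 2.1938424110412598)
lever 3001 [ 0.6199 -0.346   0.1151] [ 0.4532  0.8817 -0.1312] 62.79846363919048
pin_head 0.63 181 [ 0.5261 -0.1132  0.0933] [ 0.4717 -0.1233  0.0008] [ 0.5558 -0.0523  0.1024]
clip 0.5 82 [0.506  0.2313 0.1075] [ 0.4271  0.2208 -0.0042] [0.5212 0.3368 0.1326]
clip 0.41 652 [0.363  0.0612 0.0149] [ 0.2526 -0.0051 -0.0034] [0.4566 0.1039 0.026 ]
punch 0.65 48 [0.5374 0.1838 0.0768] [0.5294 0.1801 0.049 ] [0.5411 0.1883 0.1205]
punch 0.55 4123 [ 0.7997 -0.011   0.0386] [ 0.7078 -0.0952 -0.0042] [0.8642 0.1256 0.0677]
scriber 0.64 83 [0.5066 0.2776 0.0778] [0.4941 0.2706 0.0419] [0.5126 0.2858 0.103 ]
scriber 0.35 73 [0.5112 0.2307 0.1082] [0.4452 0.2233 0.0008] [0.5215 0.3131 0.1326]
side
block 1531 ((520.7748413085938, 236.67999267578125), (40.58036422729492, 151.1426544189453), 18.261137008666992)
base 1539 ((598.001953125, -164.3214569091797), (257.8240661621094, 231.6569366455078), 1.3988635540008545)
lever 1797 [ 0.6456 -0.2948  0.1068] [ 0.8896  0.4441 -0.1068] 26.528704401520443
pin_head 0.65 340 [ 0.5303 -0.0992  0.0897] [ 0.5143 -0.2016  0.0098] [ 0.5794 -0.0898  0.1034]
clip 0.64 429 [0.5134 0.2344 0.1068] [0.497  0.1676 0.0382] [0.5505 0.2422 0.1321]
clip 0.22 2007 [0.5063 0.2761 0.04  ] [ 0.4781  0.1609 -0.001 ] [0.5708 0.3146 0.097 ]
punch 0.59 169 [0.5343 0.1926 0.1029] [0.5305 0.1858 0.0434] [0.5422 0.1956 0.124 ]
scriber 0.57 338 [0.5018 0.2889 0.0807] [0.4959 0.2676 0.0387] [0.5255 0.2931 0.1024]
```

```bash
python3 - <<'E'
from h import *
np.set_printoptions(precision=4,suppress=True)
for n in["scene","side"]:
    c=camera(n); b=outline_of("splitter",c)[0]; print(n,b["conf"],b["region"].sum())
    Q=cloud(c,cv2.erode(b["region"].astype(np.uint8),np.ones((3,3)))>0)
    L=Q[(Q[:,2]>.085)]; d0=np.array([.45,.88])
    s=(L[:,:2]-[.56,-.13])@d0; L=L[s<-.06]
    mu=L.mean(0); 
    w=cv2.fitLine(L[:,:2].astype(np.float32),cv2.DIST_HUBER,0,.001,.001).ravel(); d=w[:2]*np.sign(w[1]); p=w[2:]
    yaw=np.arctan2(d[1],d[0])-np.pi/2; ex=np.array([np.cos(yaw),np.sin(yaw)]); ey=d
    print("lever",len(L),"yaw deg",np.degrees(yaw),"x off",p@ex)
    B=Q[abs(Q[:,2]-.01)<.003][:,:2]; r=cv2.minAreaRect(B.astype(np.float32)*1000); print("base",len(B),r)
    # frame coordinates
    A=np.c_[Q[:,:2]@ex,Q[:,:2]@ey,Q[:,2]]; Bx=A[abs(A[:,2]-.01)<.003]
    print("base ext",np.percentile(Bx[:,0],[0.5,99.5]),np.percentile(Bx[:,1],[.5,99.5]))
    H=outline_of("pin_head",c)[0]["region"]; h=cloud(c,H); h=h[abs(h[:,2]-.085)<.02]
    h=np.c_[h[:,:2]@ex,h[:,:2]@ey,h[:,2]]; print("head rel lever x",np.percentile(h[:,0]-p@ex,[2,10,50,90,98]),"y",np.percentile(h[:,1],[2,10,50,90,98]),"z",np.percentile(h[:,2],[2,50,98]))
    x0,y0,x1,y1=*proj(c,[.53,-.11,.08])[0]-80,*proj(c,[.53,-.11,.08])[0]+80
    save(c,"head_"+n,tuple(int(max(0,k)) for k in(x0,x1,y0,y1)),3)
a=cv2.imread("pics/head_scene.png");b=cv2.imread("pics/head_side.png");cv2.imwrite("pics/heads.png",cv2.resize(np.hstack([a,b]),(800,400)))
E
```

```text
scene 0.9 6365
lever 1773 yaw deg -1.0657895 x off 0.60112613
base 1358 ((610.8828735351562, -172.68899536132812), (229.44888305664062, 98.22315979003906), 85.94414520263672)
base ext [0.5639 0.6592] [-0.272  -0.0494]
head rel lever x [-0.0833 -0.0801 -0.0716 -0.0535 -0.0494] y [-0.1131 -0.1094 -0.1034 -0.0931 -0.0871] z [0.0677 0.0938 0.1026]
side 0.84 5435
lever 710 yaw deg -0.33543056 x off 0.5840883
base 1259 ((591.0625, -164.42352294921875), (226.36776733398438, 124.97138214111328), 88.74960327148438)
base ext [0.5294 0.6534] [-0.2677 -0.0488]
head rel lever x [-0.0687 -0.068  -0.0524 -0.0284 -0.0236] y [-0.1131 -0.1055 -0.0958 -0.0908 -0.0873] z [0.0678 0.0913 0.1012]
```

View pics/heads.png

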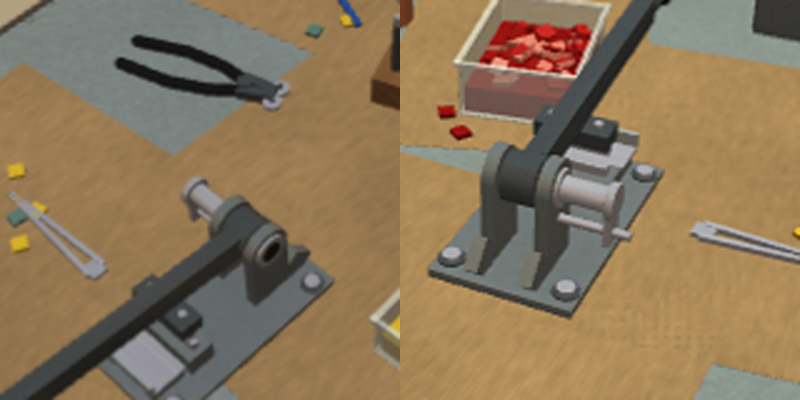

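The pin head is at about (0.517, -0.100, 0.085) and the splitter yaw is about -1°, with the pivot near x 0.592. I'll start moving to the push position with the fingers shut.

carry_out(deltas=[[0.3,-0.26,0,0.3,-1],[0.6,-0.55,0,0.6,-1],[1,-0.85,0,0.89,-1],[1,-0.85,0,0.89,-1],[1,-0.85,0,0.89,-1]])

```text
clock: 2.62
position: [0.3513, -0.3829, 0.2536]
ee_rot: [1.0, -0.007, 0.0, 0.0]
ft_force: [-0.5, -0.7, -0.2]
grip_width: 0.002
grasp_force: 0.0
```

```bash
cat >> h.py <<'E'
def go(p,yawx=None,verbose=True):
    """deltas (units of move) from present pose to world p, tool-x heading yawx deg"""
    o=manip.get_obs(); R=Ro.from_quat(o["ee_rot"]).as_matrix(); h=np.degrees(np.arctan2(R[1,0],R[0,0]))
    d=R.T@(np.array(p)-o["position"])/.15; s=0 if yawx is None else ((h-yawx+180)%360-180)/30
    print("clock %.2f pos %s head %.1f tilt %.4f -> d %s spin %.3f"%(o["clock"],np.round(o["position"],4),h,R[2,2],np.round(d,3),s))
E
python3 -c "
from h import *
go([.475,-.1,.2],-1)"
```

```text
clock 2.62 pos [ 0.3513 -0.3829  0.2536] head -0.8 tilt -1.0000 -> d [ 0.797 -1.898  0.357] spin 0.006
```

carry_out(deltas=[[0.25,-0.4,0,0,-1],[0.5,-0.7,0,0,-1],[0.8,-1,0,0,-1],[0.8,-1,0,0,-1]])

```text
clock: 3.12
position: [0.476, -0.233, 0.2531]
ee_rot: [1.0, -0.006, 0.0, -0.001]
ft_force: [-0.6, -0.9, -0.3]
grip_width: 0.001
grasp_force: 0.0
```

carry_out(deltas=[[0,-0.4,0.15,0,-1],[0,-0.75,0.3,0,-1],[0,-0.9,0.36,0,-1],[0,-0.9,0.36,0,-1]])

```text
clock: 3.62
position: [0.4755, -0.1009, 0.1987]
ee_rot: [1.0, -0.008, -0.001, -0.0]
ft_force: [0.1, -0.9, 0.9]
grip_width: -0.001
grasp_force: 0.0
```

```bash
python3 - <<'E'
from h import *
c=camera("wrist"); save(c,"w1"); print(-c["R"].T@c["t"],K(c))
for q in["pin_head","clip_eye"]: print([(np.round(b["position"],4),b["conf"]) for b in boxes_of(q,c)])
b=outline_of("pin_head",c)
if b:
  h=cloud(c,b[0]["region"]); h=h[abs(h[:,2]-.085)<.02]; print(np.percentile(h,[2,10,50,90,98],axis=0))
go([.475,-.1,.097],-1)
E
```

```text
[ 0.55398398 -0.10168802  0.31948271] 338.039697922379
[(array([ 0.5384, -0.1026,  0.0942]), 0.87)]
[(array([0.393 , 0.0708, 0.0152]), 0.33)]
[[ 0.51495072 -0.11793448  0.08697386]
 [ 0.5181217  -0.11491793  0.09056817]
 [ 0.53675928 -0.10599581  0.09500616]
 [ 0.55690721 -0.09706073  0.0991471 ]
 [ 0.57687318 -0.09342204  0.10105109]]
clock 3.83 pos [ 0.476  -0.1026  0.1997] head -1.2 tilt -1.0000 -> d [-0.007 -0.017  0.685] spin -0.005
```

View pics/w1.png

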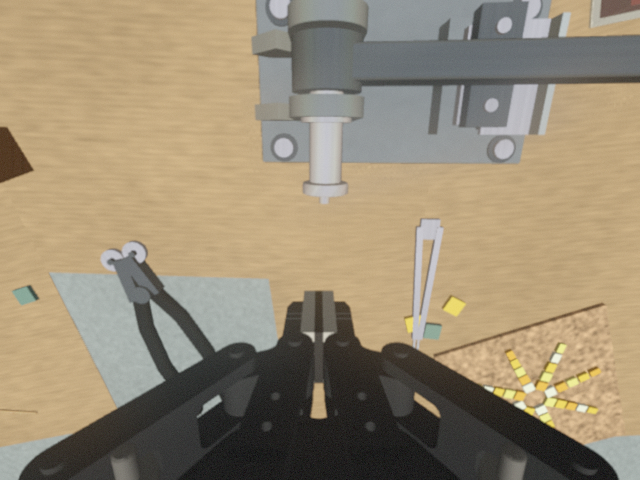

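The wrist view shows the pin head at columns 303-347, with its face near row 197. The base's near edge runs from (262,162) to (522,162). Next I compute the geometry from these.

```bash
python3 - <<'E'
from h import *
np.set_printoptions(precision=4,suppress=True)
c=camera("wrist")
print("base corners",onplane(c,[[263,163],[522,163]],.01))
print("head edges",onplane(c,[[303,188],[347,188]],.085), "face top",onplane(c,[[325,195]],.098))
print("lever lo/hi edge",onplane(c,[[380,38],[630,38],[380,83],[630,84]],.1))
vv,uu=np.mgrid[:480,:640]; P=world(c,np.c_[uu.ravel(),vv.ravel()],c["depth"].ravel())
P=P[(P[:,2]>.099)&(P[:,2]<.12)&(P[:,0]>.54)&(P[:,0]<.68)&(P[:,1]>-.13)&(P[:,1]<-.07)]
print(len(P),np.percentile(P,[1,5,50,95,99],axis=0))
E
```

```text
base corners [[ 0.5294 -0.0535  0.01  ]
 [ 0.5246 -0.2848  0.01  ]]
head edges [[ 0.5179 -0.0922  0.085 ]
 [ 0.5173 -0.1229  0.085 ]] face top [[ 0.515  -0.1073  0.098 ]]
lever lo/hi edge [[ 0.6048 -0.1398  0.1   ]
 [ 0.6008 -0.2807  0.1   ]
 [ 0.5815 -0.1407  0.1   ]
 [ 0.5771 -0.2872  0.1   ]]
7432 [[ 0.5615 -0.1289  0.0993]
 [ 0.5647 -0.1258  0.1002]
 [ 0.5943 -0.1083  0.1057]
 [ 0.6195 -0.0914  0.1093]
 [ 0.6216 -0.0888  0.11  ]]
```

carry_out(deltas=[[-0.05,0.03,0.3,0,-1],[-0.05,0.03,0.6,0,-1],[-0.05,0.03,0.685,0,-1],[-0.05,0.03,0.685,0,-1],[0.05,0.03,0.685,0,-1],[0.15,0.03,0.685,0,-1],[0.2,0.03,0.685,0,-1],[0.25,0.03,0.685,0,-1],[0.25,0.03,0.685,0,-1]])

```text
clock: 5.0
position: [0.514, -0.1053, 0.0965]
ee_rot: [1.0, -0.008, 0.0, -0.0]
ft_force: [0.6, -0.0, -0.5]
grip_width: 0.002
grasp_force: 0.0
```

carry_out(deltas=[[0.04,0,0,0,-1],[0.08,0,0,0,-1],[0.1,0,0,0,-1]])

```text
clock: 5.38
position: [0.5285, -0.1057, 0.0965]
ee_rot: [1.0, -0.009, -0.0, 0.0]
ft_force: [-4.4, 0.5, 1.0]
grip_width: 0.004
grasp_force: 2.2
```

carry_out(deltas=[[0.02,0,0,0,-1],[0.04,0,0,0,-1]])

```text
clock: 5.62
position: [0.5344, -0.1058, 0.0965]
ee_rot: [1.0, -0.009, -0.0, 0.0]
ft_force: [-4.5, 0.1, -0.3]
grip_width: 0.002
grasp_force: 2.2
```

carry_out(deltas=[[0.015,0,0,0,-1],[0.03,0,0,0,-1]])

```text
clock: 5.88
position: [0.5389, -0.1059, 0.0965]
ee_rot: [1.0, -0.009, -0.0, 0.0]
ft_force: [-3.3, 0.7, 0.0]
grip_width: -0.001
grasp_force: 2.1
```

Pushing with about 4 N, as expected. I'll go in small steps until the force rises.

carry_out(deltas=[[0.012,0,0,0,-1],[0.02,0,0,0,-1]])

```text
clock: 6.12
position: [0.5415, -0.106, 0.0964]
ee_rot: [1.0, -0.009, -0.0, 0.0]
ft_force: [-8.6, -0.3, 3.9]
grip_width: 0.001
grasp_force: 4.5
```

carry_out(deltas=[[0.01,0,0,0,-1],[0.014,0,0,0,-1]])

```text
clock: 6.38
position: [0.5416, -0.106, 0.0962]
ee_rot: [1.0, -0.009, -0.003, 0.0]
ft_force: [-17.5, 0.2, 9.7]
grip_width: -0.001
grasp_force: 9.2
```

carry_out(deltas=[[0.01,0,0,0,-1],[0.014,0,0,0,-1]])

```text
clock: 6.62
position: [0.5417, -0.1062, 0.0956]
ee_rot: [1.0, -0.009, -0.005, 0.0]
ft_force: [-26.8, 0.9, 14.7]
grip_width: -0.0
grasp_force: 13.8
```

carry_out(deltas=[[-0.1,0,0,0,-1],[-0.25,0,0,0,-1],[-0.25,0,-0.3,0,-1],[-0.25,0,-0.65,0,-1],[0,0,-0.7,0,-1],[0.05,0,-0.7,0,-1],[0.05,0,-0.7,0,-1]])

```text
clock: 7.5
position: [0.5538, -0.1058, 0.2012]
ee_rot: [1.0, -0.008, 0.0, -0.0]
ft_force: [-1.0, -0.6, -0.8]
grip_width: -0.0
grasp_force: 0.0
```

```bash
python3 - <<'E'
from h import *
np.set_printoptions(precision=4,suppress=True)
c=camera("wrist"); print(proj(c,[[.633,-.110,.096]]),-c["R"].T@c["t"])
u,v=proj(c,[[.633,-.110,.096]])[0].astype(int); print(u,v)
x0,y0=max(u-80,0),max(v-60,0); print(x0,y0); save(c,"hole",(x0,x0+160,y0,y0+120),5)
print([(b["position"],b["conf"]) for b in boxes_of("pin_hole",c)]); go([.633,-.11,.2],-1.4)
np.savez("whole.npz",**{k:c[k] for k in("img","depth","R","t","cx","cy","k1","vertical_fov")})
E
```

```text
[[323.8532 130.9574]] [ 0.6321 -0.1067  0.3221]
323 130
243 70
[([0.6325, -0.1062, 0.1005], 0.71)]
clock 7.60 pos [ 0.5529 -0.106   0.201 ] head -1.0 tilt -1.0000 -> d [0.534 0.017 0.006] spin 0.014
```

View pics/hole.png

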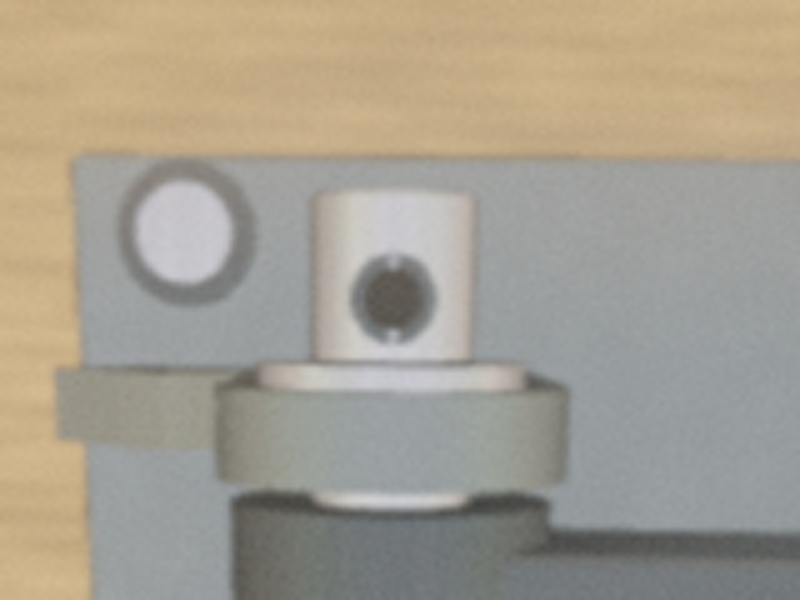

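The hole is at full-frame pixel (321.2,129), at the far end of the pin, with the head home. Now to the clip.

```bash
python3 - <<'E'
from h import *
np.set_printoptions(precision=4,suppress=True)
c=dict(np.load("whole.npz")); p=onplane(c,[[321.2,129.0]],.096); print("hole",p, onplane(c,[[321.2,70+190/5],[321,70+350/5]],.096))
o=manip.get_obs(); R=Ro.from_quat(o["ee_rot"]).as_matrix(); print("hole in tool",R.T@(p[0]-o["position"]), "cam in tool",R.T@(-c["R"].T@c["t"]-o["position"]), "axis",R.T@c["R"][2])
print(o["joint_pos"]); go([.52,.2355-.06,.26],-72)
E
```

```text
hole [[ 0.6342 -0.1083  0.096 ]] [[ 0.6465 -0.1085  0.096 ]
 [ 0.6275 -0.1081  0.096 ]]
hole in tool [0.0814 0.0009 0.1049] cam in tool [ 0.0791 -0.0007 -0.1212] axis [-0.3059 -0.0004  0.9521]
[ 0.4655  0.262  -0.4166  1.6799  0.1116  1.224  -1.5644]
clock 7.60 pos [ 0.5529 -0.106   0.201 ] head -1.0 tilt -1.0000 -> d [-0.252 -1.873 -0.393] spin 2.367
```

carry_out(deltas=[[-0.03,-0.2,-0.3,-0.3,0],[-0.06,-0.5,-0.4,-0.65,0],[-0.08,-0.765,-0.4,-1,0],[-0.08,-0.765,-0.4,-1,0]])

```text
clock: 8.1
position: [0.5426, 0.0124, 0.2617]
ee_rot: [0.967, 0.254, 0.0, -0.0]
ft_force: [0.0, -0.2, -0.3]
grip_width: 0.499
grasp_force: 0.0
```

carry_out(deltas=[[0.1,-0.25,0,-0.3,0],[0.2,-0.5,0,-0.65,0],[0.31,-0.7,0,-1,0],[0.31,-0.7,0,-1,0]])

```text
clock: 8.6
position: [0.5324, 0.1251, 0.2612]
ee_rot: [0.869, 0.494, -0.0, -0.0]
ft_force: [-0.2, -0.6, 0.6]
grip_width: 0.499
grasp_force: 0.0
```

carry_out(deltas=[[0.2,-0.15,0,-0.3,0],[0.4,-0.3,0,-0.65,0],[0.62,-0.45,0,-1,0],[0.62,-0.45,0,-1,0]])

```text
clock: 9.1
position: [0.5224, 0.2393, 0.2611]
ee_rot: [0.712, 0.702, -0.0, -0.001]
ft_force: [0.0, -0.8, 0.1]
grip_width: 0.503
grasp_force: 0.0
```

carry_out(deltas=[[0,0,0,-0.3,0],[0,0,0,-0.64,0],[0,0,0,-0.64,0]])

```text
clock: 9.48
position: [0.5239, 0.2354, 0.2611]
ee_rot: [0.589, 0.808, -0.001, 0.0]
ft_force: [0.3, -0.5, -0.8]
grip_width: 0.501
grasp_force: 0.0
```

```bash
python3 - <<'E'
from h import *
np.set_printoptions(precision=4,suppress=True)
c=camera("wrist"); print(proj(c,[[.52,.2355,.117],[.52,.2355,.04]]))
go([.52,.2355,.26],108); save(c,"w_clip",(160,480,100,340),2.5); print(manip.get_obs()["joint_pos"])
np.savez("wclip.npz",**{k:c[k] for k in("img","depth","R","t","cx","cy","k1","vertical_fov")})
E
```

```text
[[313.9646 232.9301]
 [314.8348 211.764 ]]
clock 9.53 pos [0.5238 0.2358 0.2612] head 107.7 tilt -1.0000 -> d [ 0.006 -0.025  0.008] spin -0.009
[ 0.1858  0.3251 -0.8449  1.5525  0.2467  1.3757 -0.3718]
```

View pics/w_clip.png

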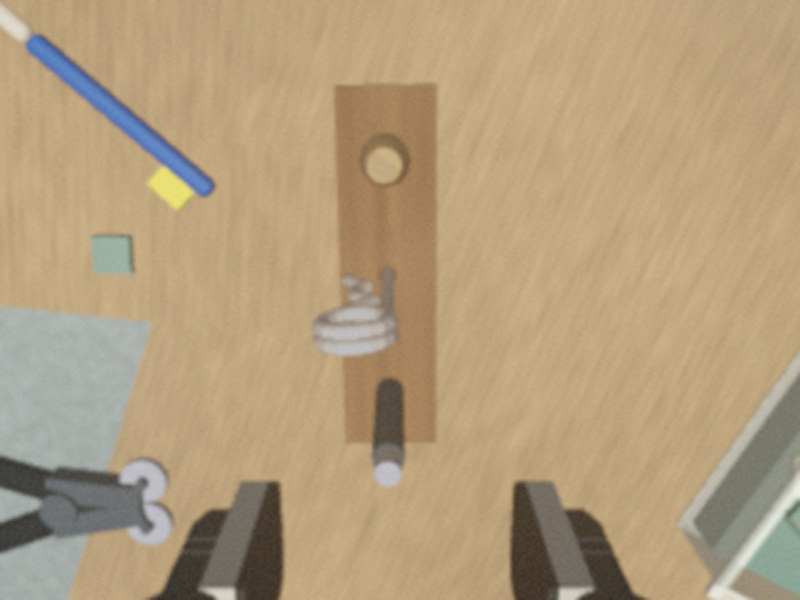

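The wrist view shows the clip's eye as a wide double coil at crop (355,330), i.e. full frame (302,232). Its straight leg enters the middle hole near crop (388,270), and the bow side faces image left. So the clip's plane runs across the block, and I need a tool heading near 18°.

```bash
python3 - <<'E'
from h import *
np.set_printoptions(precision=4,suppress=True)
c=dict(np.load("wclip.npz"))
vv,uu=np.mgrid[:480,:640]; P=world(c,np.c_[uu.ravel(),vv.ravel()],c["depth"].ravel())
m=(P[:,2]>.085)&(abs(P[:,0]-.515)<.03)&(abs(P[:,1]-.235)<.022); Q=P[m]
print(len(Q),Q.min(0),Q.max(0),Q.mean(0)); T=Q[Q[:,2]>.115]
for S in(Q,T):
    w,v=np.linalg.eigh(np.cov(S[:,:2].T)); print(len(S),np.sqrt(w),np.degrees(np.arctan2(v[1,1],v[0,1]))); print(cv2.minAreaRect(S[:,:2].astype(np.float32)*1000))
# pixel based: hole mouth and eye
print("leg foot z.04",onplane(c,[[160+388/2.5,100+272/2.5]],.04),"eye ends z.1165",onplane(c,[[160+312/2.5,100+334/2.5],[160+397/2.5,100+324/2.5]],.1165))
E
```

```text
21544 [0.485  0.213  0.0852] [0.545  0.257  0.3378] [0.5109 0.2441 0.3032]
21544 [0.0058 0.0171] -160.66530395056665
((513.5399780273438, 238.84762573242188), (71.74409484863281, 32.030948638916016), 21.901517868041992)
21343 [0.0058 0.0172] -160.71405719770738
((513.5399780273438, 238.84762573242188), (71.74409484863281, 32.030948638916016), 21.901517868041992)
leg foot z.04 [[0.5194 0.2386 0.04  ]] eye ends z.1165 [[0.4975 0.2275 0.1165]
 [0.5229 0.2393 0.1165]]
```

```bash
python3 - <<'E'
from h import *
np.set_printoptions(precision=4,suppress=True)
c=dict(np.load("wclip.npz"))
P=cloud(c,np.ones((480,640),bool)); 
for zl in(.1,.118):
    Q=P[(P[:,2]>zl)&(P[:,2]<.14)&(abs(P[:,0]-.512)<.025)&(abs(P[:,1]-.235)<.022)]
    w,v=np.linalg.eigh(np.cov(Q[:,:2].T)); print(len(Q),Q.min(0),Q.max(0),Q.mean(0),np.sqrt(w),np.degrees(np.arctan2(v[1,1],v[0,1]))%180,cv2.minAreaRect(Q[:,:2].astype(np.float32)*1000))
go([.511,.2345,.26],22)
E
```

```text
581 [0.4963 0.2252 0.1003] [0.5241 0.2429 0.1315] [0.51   0.2351 0.1219] [0.0028 0.0073] 21.630383922053483 ((510.3600158691406, 234.10475158691406), (27.15747833251953, 10.236677169799805), 22.14092254638672)
409 [0.4963 0.2252 0.1182] [0.5238 0.2429 0.1315] [0.5104 0.2346 0.1271] [0.0029 0.0075] 22.365716405509147 ((510.3600158691406, 234.10475158691406), (27.15747833251953, 10.236677169799805), 22.14092254638672)
clock 9.53 pos [0.5238 0.2358 0.2612] head 107.7 tilt -1.0000 -> d [ 0.018 -0.084  0.008] spin 2.858
```

carry_out(deltas=[[0,-0.05,0,0.33,-0.3],[0.018,-0.084,0,0.66,-0.3],[0.018,-0.084,0,1,-0.3],[0.018,-0.084,0,1,-0.3]])

```text
clock: 10.02
position: [0.5106, 0.2355, 0.2616]
ee_rot: [0.777, 0.629, -0.0, 0.0]
ft_force: [-0.3, -0.5, 0.4]
grip_width: 0.351
grasp_force: 0.0
```

carry_out(deltas=[[0,0,0,0.33,-0.3],[0,0,0,0.66,-0.3],[0,0,0,1,-0.3],[0,0,0,1,-0.3]])

```text
clock: 10.52
position: [0.5106, 0.2359, 0.2615]
ee_rot: [0.912, 0.409, -0.0, 0.0]
ft_force: [-0.1, -0.0, 0.6]
grip_width: 0.353
grasp_force: 0.0
```

carry_out(deltas=[[0,0,0,0.33,-0.3],[0,0,0,0.66,-0.3],[0,0,0,0.86,-0.3],[0,0,0,0.86,-0.3]])

```text
clock: 11.02
position: [0.5105, 0.2361, 0.2615]
ee_rot: [0.98, 0.197, -0.0, 0.0]
ft_force: [0.0, 0.7, 0.1]
grip_width: 0.354
grasp_force: 0.0
```

```bash
python3 - <<'E'
from h import *
np.set_printoptions(precision=4,suppress=True)
c=camera("wrist")
P=cloud(c,np.ones((480,640),bool)); 
for zl in(.1,.118):
    Q=P[(P[:,2]>zl)&(P[:,2]<.14)&(abs(P[:,0]-.512)<.025)&(abs(P[:,1]-.235)<.022)]
    w,v=np.linalg.eigh(np.cov(Q[:,:2].T)); print(len(Q),Q.min(0),Q.max(0),np.degrees(np.arctan2(v[1,1],v[0,1]))%180,cv2.minAreaRect(Q[:,:2].astype(np.float32)*1000))
go([.5104,.2341,.1205],22)
E
```

```text
430 [0.4978 0.2249 0.1008] [0.5244 0.2422 0.1316] 22.324928792819463 ((510.78631591796875, 233.6410369873047), (26.714832305908203, 9.698614120483398), 22.662221908569336)
405 [0.4978 0.2249 0.118 ] [0.5239 0.2422 0.1316] 22.599772208213153 ((510.7862548828125, 233.64096069335938), (26.715818405151367, 9.69451904296875), 22.673660278320312)
clock 11.07 pos [0.5105 0.2361 0.2615] head 22.7 tilt -1.0000 -> d [-0.006  0.012  0.94 ] spin 0.025
```

carry_out(deltas=[[-0.003,0.014,0.4,0,-0.3],[-0.003,0.014,0.75,0,-0.3],[-0.003,0.014,0.94,0,-0.3],[-0.003,0.014,0.94,0,-0.3],[-0.003,0.014,0.94,0,-1],[-0.003,0.014,0.94,0,-1],[-0.003,0.014,0.94,0,-1],[-0.003,0.014,0.94,0,-1]], force=70)

```text
clock: 12.08
position: [0.5117, 0.2347, 0.1219]
ee_rot: [0.981, 0.194, 0.001, -0.0]
ft_force: [-0.1, 0.3, 6.1]
grip_width: 0.101
grasp_force: 70.6
```

carry_out(deltas=[[0,0,-0.08,0,-1],[0,0,-0.2,0,-1],[0,0,-0.5,0,-1],[0,0,-0.85,0,-1],[0,0,-1,0,-1],[0,0,-1,0,-1]])

```text
clock: 12.82
position: [0.5112, 0.2348, 0.2733]
ee_rot: [0.981, 0.194, 0.002, -0.0]
ft_force: [0.8, 0.5, -0.9]
grip_width: 0.105
grasp_force: 69.7
```

```bash
python3 - <<'E'
from h import *
np.set_printoptions(precision=4,suppress=True)
o=manip.get_obs(); print(o["grip_width"],o["joint_pos"],o["ft_force"])
go([.634,-.109,.27],88.6)
E
```

```text
0.10504607568436314 [ 0.0447  0.2426 -0.653   1.5757  0.1505  1.3705 -1.803 ] [ 0.7704  0.5338 -0.9027]
clock 12.82 pos [0.5112 0.2348 0.2733] head 22.4 tilt -1.0000 -> d [-0.118  2.431  0.022] spin -2.206
```

carry_out(deltas=[[-0.01,0.2,0,-0.2,-1],[-0.03,0.5,0,-0.5,-1],[-0.047,0.831,0,-0.8,-1],[-0.047,0.831,0,-0.8,-1]])

```text
clock: 13.32
position: [0.5525, 0.1113, 0.2691]
ee_rot: [0.92, 0.392, -0.001, 0.0]
ft_force: [0.2, 0.1, -1.0]
grip_width: 0.102
grasp_force: 69.7
```

carry_out(deltas=[[-0.1,0.2,0,-0.2,-1],[-0.25,0.48,0,-0.5,-1],[-0.381,0.741,0,-0.8,-1],[-0.381,0.741,0,-0.8,-1]])

```text
clock: 13.82
position: [0.593, -0.0054, 0.2691]
ee_rot: [0.818, 0.575, -0.001, -0.0]
ft_force: [0.1, 1.1, -1.0]
grip_width: 0.104
grasp_force: 69.7
```

carry_out(deltas=[[-0.2,0.15,0,-0.2,-1],[-0.45,0.36,0,-0.4,-1],[-0.65,0.52,0,-0.6,-1],[-0.65,0.52,0,-0.6,-1],[-0.65,0.52,0,-0.6,-1]])

```text
clock: 14.45
position: [0.6335, -0.1176, 0.2701]
ee_rot: [0.717, 0.697, 0.0, -0.001]
ft_force: [-0.1, 1.5, -0.4]
grip_width: 0.102
grasp_force: 69.7
```

```bash
python3 - <<'E'
from h import *
np.set_printoptions(precision=4,suppress=True)
go([.634,-.1185,.27],88.6)
c=camera("wrist"); save(c,"w_held",(200,440,60,240),3.33); print(proj(c,[[.6342,-.1083,.096],[.634,-.1085,.17]]))
np.savez("wheld.npz",**{k:c[k] for k in("img","depth","R","t","cx","cy","k1","vertical_fov")})
E
```

```text
clock 14.45 pos [ 0.6335 -0.1176  0.2701] head 88.4 tilt -1.0000 -> d [-0.006  0.004  0.001] spin -0.006
[[319.2398 215.2248]
 [319.2623 240.4835]]
```

View pics/w_held.png

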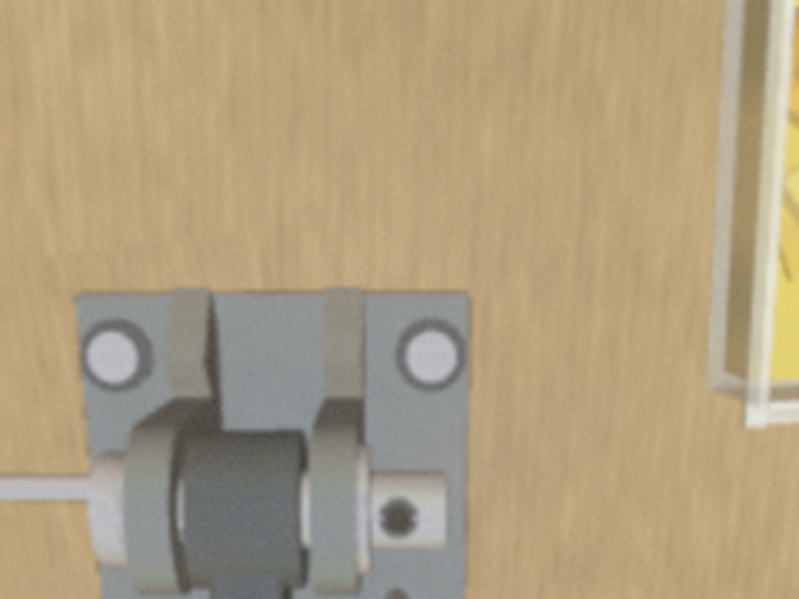

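The hole is at full frame (319.5,215.0), matching the prediction (319.2,215.2). The leg tip begins at about (319,238), just at the crop's bottom edge. I'll look at the region around the tip.

```bash
python3 - <<'E'
from h import *
c=dict(np.load("wheld.npz")); save(c,"w_held2",(260,380,195,345),4)
np.set_printoptions(precision=4,suppress=True)
P=cloud(c,np.ones((480,640),bool)); Q=P[(P[:,2]>.14)&(P[:,2]<.235)&(abs(P[:,0]-.634)<.02)&(abs(P[:,1]+.113)<.03)]
for z in np.arange(.14,.235,.01):
    S=Q[(Q[:,2]>=z)&(Q[:,2]<z+.01)]
    if len(S): print(round(z,3),len(S),np.median(S,0),S[:,:2].min(0),S[:,:2].max(0))
E
```

```text
0.16 11 [ 0.6339 -0.1067  0.1679] [ 0.6318 -0.1077] [ 0.6359 -0.1061]
0.17 30 [ 0.6335 -0.1066  0.1751] [ 0.6318 -0.1075] [ 0.6359 -0.1059]
0.18 39 [ 0.6338 -0.1066  0.1857] [ 0.6312 -0.1085] [ 0.6358 -0.1062]
0.19 42 [ 0.6335 -0.1066  0.1956] [ 0.6313 -0.1082] [ 0.6357 -0.106 ]
0.2 50 [ 0.6338 -0.1066  0.2054] [ 0.6314 -0.1087] [ 0.6361 -0.1058]
0.21 56 [ 0.6338 -0.1067  0.215 ] [ 0.6315 -0.1083] [ 0.636  -0.1061]
0.22 69 [ 0.6338 -0.1069  0.2251] [ 0.631  -0.1091] [ 0.6359 -0.106 ]
0.23 34 [ 0.6332 -0.1066  0.2332] [ 0.6311 -0.1084] [ 0.6358 -0.1057]
```

View pics/w_held2.png

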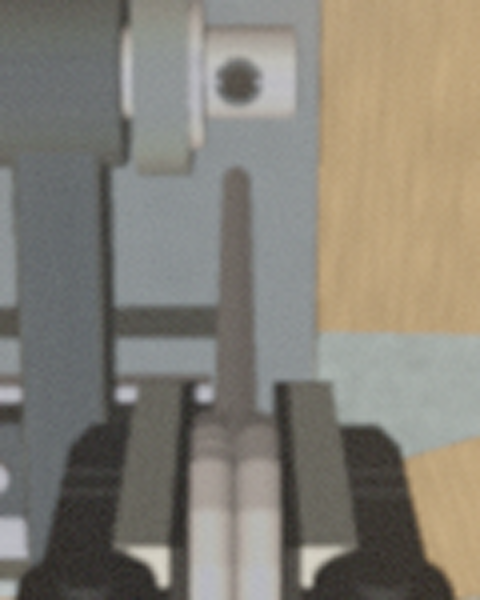

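The leg is vertical in the grip, centred at (0.6336,-0.1085) against the hole at (0.6343,-0.108). I'll correct that and enter slowly.

carry_out(deltas=[[0.003,0.005,0.15,0,-1],[0.003,0.005,0.3,0,-1],[0.003,0.005,0.4,0,-1],[0.003,0.005,0.4,0,-1]])

```text
clock: 15.0
position: [0.634, -0.1184, 0.2098]
ee_rot: [0.717, 0.698, -0.0, -0.001]
ft_force: [0.7, 0.1, 1.1]
grip_width: 0.102
grasp_force: 69.7
```

```bash
python3 - <<'E'
from h import *
c=camera("wrist"); save(c,"w_tip",(270,370,130,230),6)
np.set_printoptions(precision=4,suppress=True); print(proj(c,[[.6343,-.108,.096]]))
P=cloud(c,np.ones((480,640),bool)); Q=P[(P[:,2]>.11)&(P[:,2]<.17)&(abs(P[:,0]-.634)<.02)&(abs(P[:,1]+.113)<.03)]
for z in np.arange(.11,.17,.02):
    S=Q[(Q[:,2]>=z)&(Q[:,2]<z+.02)]
    if len(S): print(round(z,3),len(S),np.median(S,0),S[:,:2].min(0),S[:,:2].max(0))
go([.6343,-.118,.195],88.6)
E
```

```text
[[319.0606 232.8575]]
0.11 80 [ 0.6336 -0.1075  0.1191] [ 0.6163 -0.1107] [ 0.6363 -0.1044]
0.13 92 [ 0.6342 -0.1076  0.1404] [ 0.6317 -0.1094] [ 0.6365 -0.1064]
0.15 127 [ 0.6342 -0.1077  0.161 ] [ 0.6315 -0.1093] [ 0.6364 -0.1068]
clock 15.05 pos [ 0.6345 -0.1186  0.2108] head 88.4 tilt -1.0000 -> d [ 0.004 -0.001  0.106] spin -0.005
```

View pics/w_tip.png

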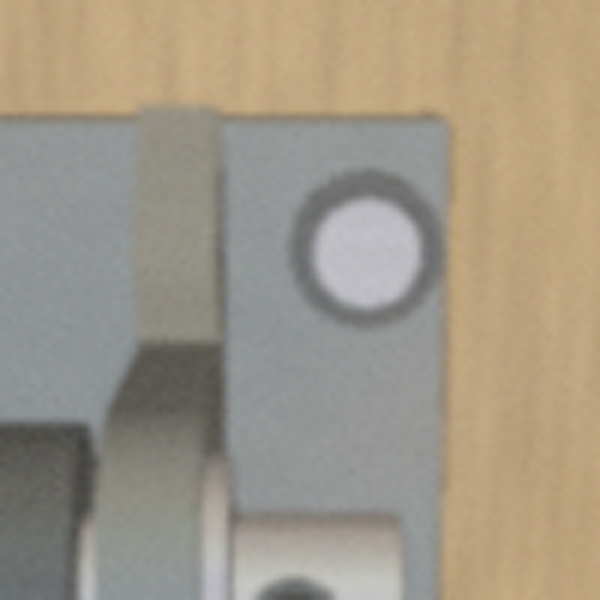

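carry_out(deltas=[[0.006,0.001,0,0,-1],[0.006,0.001,0.04,0,-1],[0.006,0.001,0.08,0,-1],[0.006,0.001,0.12,0,-1],[0.006,0.001,0.12,0,-1]])

```text
clock: 15.68
position: [0.6343, -0.1183, 0.1918]
ee_rot: [0.717, 0.697, -0.0, -0.001]
ft_force: [0.2, 0.9, -0.1]
grip_width: 0.103
grasp_force: 69.7
```

No contact force with the tip 10 mm below the mouth, so it is in the hole. Continuing.

carry_out(deltas=[[0,0,0.05,0,-1],[0,0,0.1,0,-1],[0,0,0.14,0,-1],[0,0,0.17,0,-1],[0,0,0.17,0,-1]])

```text
clock: 16.3
position: [0.6345, -0.1183, 0.1666]
ee_rot: [0.717, 0.697, -0.0, -0.0]
ft_force: [-0.1, 1.4, -1.2]
grip_width: 0.105
grasp_force: 69.6
```

carry_out(deltas=[[0,0,0.02,0,-1],[0,0,0.04,0,-1],[0,0,0.06,0,-1]])

```text
clock: 16.68
position: [0.6351, -0.1185, 0.1586]
ee_rot: [0.717, 0.697, 0.0, 0.001]
ft_force: [-1.7, 0.8, 8.4]
grip_width: 0.101
grasp_force: 71.0
```

Flare contact came where predicted. Now pressing on with a firmer grip.

carry_out(deltas=[[0,0,0,0,-1],[0,0,0.015,0,-1],[0,0,0.03,0,-1],[0,0,0.045,0,-1]], force=110)

```text
clock: 17.18
position: [0.6352, -0.1186, 0.1526]
ee_rot: [0.717, 0.697, 0.0, 0.001]
ft_force: [-0.4, 0.5, 3.4]
grip_width: 0.095
grasp_force: 108.4
```

carry_out(deltas=[[0,0,0.015,0,-1],[0,0,0.03,0,-1]])

```text
clock: 17.42
position: [0.6348, -0.1185, 0.1466]
ee_rot: [0.717, 0.697, 0.0, 0.0]
ft_force: [1.3, 0.1, -0.2]
grip_width: 0.094
grasp_force: 107.8
```

carry_out(deltas=[[0,0,0.015,0,-1],[0,0,0.03,0,-1]])

```text
clock: 17.68
position: [0.6343, -0.1183, 0.1417]
ee_rot: [0.717, 0.697, -0.0, -0.0]
ft_force: [0.2, 2.6, -0.8]
grip_width: 0.093
grasp_force: 107.8
```

carry_out(deltas=[[0,0,0.008,0,-1],[0,0,0.014,0,-1]])

```text
clock: 17.92
position: [0.6346, -0.1184, 0.1402]
ee_rot: [0.717, 0.697, -0.0, -0.0]
ft_force: [-1.6, 1.8, 2.7]
grip_width: 0.094
grasp_force: 108.3
```

```bash
python3 - <<'E'
from h import *
np.set_printoptions(precision=4,suppress=True)
c=camera("side"); a=proj(c,[[.634,-.115,.09]])[0].astype(int); print(a); save(c,"s_end",(a[0]-50,a[0]+50,a[1]-60,a[1]+60),5)
for n in("wrist",):
    c=camera(n); P=cloud(c,np.ones((480,640),bool)); Q=P[(abs(P[:,0]-.634)<.012)&(abs(P[:,1]+.118)<.018)&(P[:,2]>.1)&(P[:,2]<.16)]; print("top",np.percentile(Q[:,2],[90,98,99.5]))
go([.6343,-.118,.1404])
E
```

```text
[317 204]
top [0.1557 0.1577 0.1594]
clock 18.02 pos [ 0.6346 -0.1184  0.1402] head 88.4 tilt -1.0000 -> d [ 0.002 -0.002 -0.001] spin 0.000
```

View pics/s_end.png

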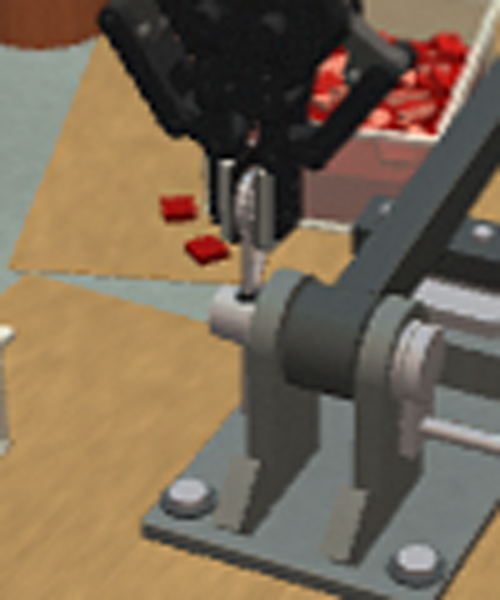

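The side view shows the leg in the pin's hole with the eye close above the pin, around crop (250,190). A light press will confirm it sits against the neck.

carry_out(deltas=[[0,0,0.006,0,-1],[0,0,0.01,0,-1],[0,0,0.01,0,-1]])

```text
clock: 18.4
position: [0.6351, -0.1185, 0.1397]
ee_rot: [0.717, 0.697, 0.0, 0.001]
ft_force: [-2.2, 1.9, 7.3]
grip_width: 0.099
grasp_force: 109.0
```

carry_out(deltas=[[0,0,0.006,0,-1],[0,0,0.01,0,-1],[0,0,0.01,0,-1]])

```text
clock: 18.77
position: [0.6354, -0.1185, 0.1392]
ee_rot: [0.717, 0.697, 0.001, 0.001]
ft_force: [-4.8, 1.9, 13.3]
grip_width: 0.094
grasp_force: 110.1
```

It is at a stiff stop, so the clip is home against its neck. Relieving the load and releasing.

carry_out(deltas=[[0,0,-0.018,0,-1],[0,0,-0.018,0,-0.4],[0,0,-0.018,0,-0.4],[0,0,-0.018,0,-0.4],[0,0,-0.1,0,-0.4],[0,0,-0.4,0,-0.4],[0,0,-0.7,0,-0.4],[0,0,-0.7,0,-0.4]], force=20)

```text
clock: 19.77
position: [0.6365, -0.1183, 0.2474]
ee_rot: [0.717, 0.697, 0.002, 0.003]
ft_force: [0.5, 1.0, -0.4]
grip_width: 0.303
grasp_force: 0.0
```

```bash
python3 - <<'E'
from h import *
np.set_printoptions(precision=4,suppress=True)
for n in("wrist","side","scene"):
    c=camera(n); P=cloud(c,np.ones((480,640),bool)); Q=P[(abs(P[:,0]-.634)<.008)&(abs(P[:,1]+.118)<.02)&(P[:,2]>.112)&(P[:,2]<.17)]
    print(n,len(Q),Q.min(0),Q.max(0),np.median(Q,0))
    H=P[(abs(P[:,1]+.107)<.01)&(abs(P[:,2]-.085)<.014)&(P[:,0]>.49)&(P[:,0]<.56)]; 
    if len(H): print("head face x",np.percentile(H[:,0],[1,5,50]))
go([.6343,-.118,.2])
E
```

```text
wrist 557 [ 0.6292 -0.1336  0.1122] [ 0.6393 -0.1068  0.1494] [ 0.6344 -0.1157  0.1452]
head face x [0.5527 0.5531 0.5561]
side 129 [ 0.6292 -0.1339  0.1132] [ 0.6416 -0.1076  0.1507] [ 0.6339 -0.1174  0.1344]
head face x [0.5528 0.5529 0.5537]
scene 92 [ 0.6299 -0.1368  0.1125] [ 0.6403 -0.1105  0.1497] [ 0.6357 -0.1242  0.1368]
head face x [0.5515 0.5518 0.5541]
clock 19.93 pos [ 0.6344 -0.1184  0.242 ] head 88.4 tilt -1.0000 -> d [ 0.003 -0.001  0.28 ] spin 0.000
```

The clip's top measures 0.1494 m (nominal 0.149 when seated), the pin head is still home, and the gripper is clear.

```bash
python3 -c "
from workcell import ticket
print(ticket.hand_in())"
```

```text
the job is handed in; nothing more can be done
None
```

The pin is pushed home, the R-clip is seated on it and released, and the job is handed in at about 20 s on the clock; the arm met no unexpected contact, but I did not re-check the other bench items.

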